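Clamp a turning blank to the click

TASK

Lay the reddish-brown blank in the clamping fixture, flat on its bed and fully home against the end stop, and let go of it. Then tighten the clamp by swinging the torque wrench clockwise (seen from above) until it breaks over with a click, stop at once without driving the handle on to its stop, and let go, leaving the blank clamped and the other two blanks where they are.

Things in the scene. Friction and masses are not known exactly. Their poses are not given: they have to be found in the camera images.
- blank_0_mid (a point): Centre of the blank to clamp: a loose reddish-brown wooden square bar, 27 x 160 x 27 mm, 60 to 130 g, lying on the table. Its y axis runs along the 160 mm length, z up; either end may face the stop. It lies side by side with two other blanks, about 85 mm apart centre to centre, in any order.
- blank_0: The same blank; origin at the centre of its underside.
- blank_1_mid (a point): Centre of the near-black blank, 27 x 140 x 27 mm, loose. Leave it alone.
- blank_2_mid (a point): Centre of the pale straw-coloured blank, 27 x 120 x 27 mm, loose. Leave it alone.
- seat (a point): Where the blank's centre lies when it is home and clamped in the fixture, which is bolted to the table. x points across the jaws from the moving to the fixed jaw, y along the blank away from the end stop, z up. The bed is 12 mm over the table, the blank's centre 13.5 mm over the bed. Past the jaws it lies on a 20 mm wide rail as high as the bed, to y = +71 mm: there its sides are free down to the table.
- stop_face (a point): Middle of the end stop's steel face, at y = -80 mm of the seat, axes as the seat; the stop is 26 mm wide and 22 mm high over the bed. The blank's end comes to rest against it.
- fixed_jaw (a point): Middle of the fixed jaw's face, at x = +13.5, y = -55 mm of the seat, axes as the seat. Both jaws stand 20 mm over the bed and reach from y = -75 to -35 mm of the seat. The slot between the jaws starts 31 to 35.5 mm wide. Tightening pushes the blank against this jaw.
- jaw_face (a point): Middle of the moving jaw's steel face, 22 mm over the table, axes as the seat. It moves along +x by about 14 mm per radian of turn of the wrench head, and has come to the blank's side at x = -13.5 mm of the seat.
- head_mid (a point): Centre of the torque wrench's round steel head (42 mm across, 41 to 65 mm over the table), on the vertical axis about which the wrench turns, at x = -65, y = -70 mm of the seat. Its x axis points along the wrench. The wrench stays on its screw.
- grip (a point): Middle of the wrench's black handle, 155 mm from the head's axis, 52 mm over the table; 25 mm thick, from 104 to 196 mm off the axis, free below and beside. x points outward along it. Pushed here clockwise from above it takes 8 to 12 N to start, and the force rises slowly to about 15 N, where it clicks after an unknown turn of 0.2 to 0.8 rad. Counter-clockwise loosens.
- wrench_handle: The wrench's handle, origin on the head's axis at table height, x outward. In line with the head until the click. Then it bends on clockwise out of line, about the same axis, while the force falls: by a quarter at 0.055, by half at 0.11 rad out of line; the hard stop is at 0.17 rad (26 mm at the grip). Let go, it springs back in line and the screw stays as turned.

How it is judged:
By the outcome, as a careful person would: the job done as asked, in the order asked, and still so for the second after the job is handed in, with the robot touching nothing.
It also fails if it takes over 72 s, if anything falls off the work surface, if the arm or the gripper's body presses on something with over 40 N, if the wrist force passes 120 N, or if a joint passes its speed limit or range.

ROBOT

A 6-joint arm with a two-finger parallel gripper is mounted at the origin on a cart in front of the work surface, level with it; the furniture and walls round the work are solid. World frame = base frame: x ahead of the robot, y to its left, z up, the work surface at z = 0. Lengths are in m, angles in rad, forces in N, time in s.
With the tool pointing down it reaches from about 0.35 to 0.775 m from the base axis. Payload 7.3 kg.
Tool frame: the origin (TCP) lies midway between the tips of the shut fingers; the grasp point (between the pads) lies 19 mm behind it (r.hold_point_z is the distance from the TCP to the grasp point, in m); z points along the fingers, y is the direction in which the jaws open and shut (so a half turn about z gives the same grasp; the last joint's range is limited). The gripper opens to 92 mm and grips with 3 to 60 N. Pads are 19 mm wide; open, the fingers measure 130 mm over their backs; the gripper's body (75 mm by 190 mm) begins 47 mm behind the grasp point.
Start: joints at [1.129, 0.342, 1.524, -0, 1.275, -0.146], TCP at [0.153, 0.502, 0.227] pointing down, gripper open.
Joint ranges: [-2.53, 2.53], [-0.77, 2.02], [0.04, 2.7], [-1, 4.14], [0.28, 2.66], [-3.11, 3.11]. Speed limits (rad/s): [2.57, 2.57, 3.14, 3.14, 3.14, 3.14].

INTERFACE

Orientations are given as a rotation vector (axis times angle).
In Python, from station import r gives the robot as it stands.
- The arm moves only by the tool servo_tool, never from a script. Its argument "motion" is a list of rows, each a list of 4 numbers: the shift along the tool's x, y, z as a fraction of full scale, then the turn about the tool's z as a fraction of full scale. In form: [[x, y, z, twist], ...]. A call has exactly 5 rows; each row is the pose to reach, as a shift and turn from the pose commanded when the call began, along the tool's axes at that moment; what a row does not reach only later rows make up. Full scale, the value 1, is 0.1 m for a shift and 60 degrees for a turn. A row lasts 1/12 s, in which the tool goes at most 41.7 mm and 7.16 degrees, less where a joint would pass 70% of its speed; a pose out of reach is approached as far as the arm can. A call with a number of a shift or a turn outside -1 to 1 is refused whole. A call with a gripper value outside its range is refused whole. "gripper" is the closure, from -1 (fully open) to 1 (shut), so that 0 is half open, set as the call begins (left out, the last holds). The fingers move at their own pace and stop on an object; the grip force is fixed at half the most. Time passes only in rows, so rows that repeat a pose let the fingers close, or fill a call up. It gives the time, the measured TCP pose, the force and the opening at its end, in the units of the state.
- r.read_state(): the state, without advancing time (a new reading comes with each control period).
- r.read_camera(name): name is "side" or "top" or "wrist"; returns the picture (400x640x3 uint8, blue, green, red); there is no depth.
- r.camera_info(name): a dict with "fx", "fy", "cx", "cy" (pixels), "pose" (4x4, takes a point from camera to world coordinates); the wrist camera has in their place "mount" (4x4, takes a point from camera to tool coordinates, whose origin is the TCP and whose axes are the flange's). Camera axes: x right, y up, looking along -z (the intrinsics and any distortion apply to the point x, -y, -z); pixel columns grow to the right and rows downward; lengths in m; the calibration is good to about 2 mm. A picture is of the moment at which its call begins: read the wrist's pose just before it. camera_info takes no time and is no camera call.
- r.job_done(): hands the job in, once; it reports no verdict.
Trained networks look in the newest picture that a camera, given by its name, has taken for a name from the list of things; names that differ only in an ending like _2 or _b are one class to them, and where a whole thing is asked for, a point or a joint stands for the part that bears it (a point fixed in the world has none). Each returns a list of dicts, best first, with "score" (0 to 1); they miss things now and then, are a little off and sometimes report something else, mostly with a low value. They report only what shows in the picture. A call takes as long as a camera call.
- r.boxes_of(camera, label): "extent" ([centre column, centre row, width, height] in pixels, round what is visible of it).
The state is a dict: "time_s": time; "joint_positions": joint angles; "qvel": joint speeds; "effort": joint torques, N m; "eef_pos": TCP position; "ee_rot": TCP orientation; "wrist_force": force on the tool from outside, world axes, zero at the start; "ft_torque": the same for the moment, N m; "finger_gap": opening from 0.0 (shut) to 1.0 (fully open).
Only numpy, scipy, OpenCV 4.12 (cv2) and the standard library are available. Lean on these libraries where they do the work, as an engineer would, in place of code of your own. Each camera call takes 0.05 s, during which the arm holds its last target. There are 200 camera calls.

## Working session

There is one attempt and no reset: what is moved stays moved. The work goes in short steps, Python scripts to look and compute and a tool call to move; the robot and the scene stay as the last step left them, time stands still between calls to the robot, and variables do not carry over. Pictures are saved under pics/ and viewed, about 8 in all and at most 12, crops included, and the job is handed in when it is done.

Besides the shell and the picture viewer there is one more tool, called after "Emit:" by a JSON object that holds its "api" and its "payload", one argument or row to a line. servo_tool: Moves the arm, as the interface text tells. Shift numbers are shares of 0.1 m and turn numbers shares of 60 degrees, none past 1 either way. Its arguments: {"type":"object","properties":{"motion":{"type":"array"},"gripper":{"type":"number"}},"required":["motion"]}

```bash
ls; mkdir -p pics
python3 - <<'E'
from station import r
import cv2,numpy as np
np.set_printoptions(precision=4,suppress=True)
s=r.read_state();print(s)
for c in("top","side"):
    im=r.read_camera(c);cv2.imwrite(f"pics/{c}0.png",im);i=r.camera_info(c);print(c,i)
    for l in("blank_0","blank_0_mid","blank_1_mid","seat","stop_face","fixed_jaw","head_mid","grip","wrench_handle"):
        b=r.boxes_of(c,l)[:2];print(l,[(round(x["score"],2),np.round(x["extent"],1)) for x in b])
print(r.camera_info("wrist"))
E
```

```text
pics
{'time_s': 0.0, 'joint_positions': array([ 1.129 ,  0.3427,  1.525 , -0.    ,  1.2754, -0.146 ]), 'qvel': array([-0.0001, -0.0013,  0.0008,  0.001 , -0.0011, -0.0002]), 'effort': array([ -0.0004, -43.124 , -24.4222,   0.0717,   0.0558,  -0.0001]), 'eef_pos': array([0.1529, 0.5018, 0.2261]), 'ee_rot': array([-0.4629, -3.1069,  0.0023]), 'wrist_force': array([ 0.8728, -0.3862, -0.0919]), 'ft_torque': array([ 0.0307, -0.0304, -0.0025]), 'finger_gap': 1.0012006238978204}
top {'fx': 427.0546856014138, 'fy': 427.0546856014138, 'cx': 313.8575293958132, 'cy': 201.9038987109512, 'pose': array([[-0.0138,  0.99  , -0.1405,  0.4355],
       [-0.9996, -0.0102,  0.026 ,  0.0852],
       [ 0.0243,  0.1408,  0.9897,  0.9455],
       [ 0.    ,  0.    ,  0.    ,  1.    ]])}
blank_0 [(0.92, array([204.1, 229.4,  75.8,  13.2]))]
blank_0_mid [(0.78, array([202.7, 226.7,  76.3,  12.4]))]
blank_1_mid [(0.66, array([211.1, 191.8,  62.5,  19.8])), (0.41, array([203.6, 228.3,  77.3,  20.2]))]
seat [(0.97, array([409.6, 213.6, 160.5,  69.1])), (0.48, array([441.5, 214.3,  99.7,  51.2]))]
stop_face [(0.62,
[... 789 characters left out ...]
86.8, 194.2,  32.4,  24.7]))]
seat [(0.61, array([388.9, 263.1, 123.5,  58.1]))]
stop_face [(0.56, array([387.8, 260.6, 127.2,  63.4]))]
fixed_jaw []
head_mid [(0.65, array([397.4, 261.8, 108.5,  41.8]))]
grip [(0.79, array([411.2, 269. ,  79. ,  36.8])), (0.43, array([261.3, 199.1,  38.2,  31.9]))]
wrench_handle [(0.77, array([409.8, 268.2,  83.1,  29.9])), (0.67, array([259.9, 202.2,  31.9,  26. ]))]
{'fx': 317.84900958358867, 'fy': 317.84900958358867, 'cx': 326.8483732394837, 'cy': 198.09306404413746, 'mount': array([[ 0.0001,  0.9519,  0.3064,  0.0833],
       [ 1.    , -0.0001, -0.0001,  0.0001],
       [-0.    ,  0.3064, -0.9519, -0.1572],
       [ 0.    ,  0.    ,  0.    ,  1.    ]])}
```

Run:
```python
import cv2
a=cv2.imread("pics/top0.png")[150:310,140:540];cv2.imwrite("pics/top0c.png",cv2.resize(a,(800,320),interpolation=cv2.INTER_CUBIC))
a=cv2.imread("pics/side0.png")[150:330,220:480];cv2.imwrite("pics/side0c.png",cv2.resize(a,(780,540),interpolation=cv2.INTER_CUBIC))
```

```text
(no output)
```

View pics/top0c.png

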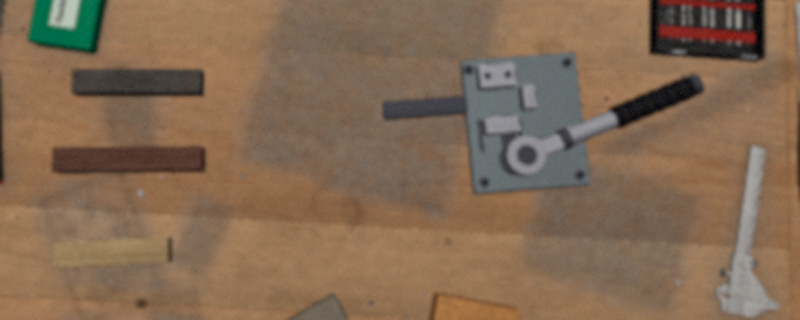

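View pics/side0c.png

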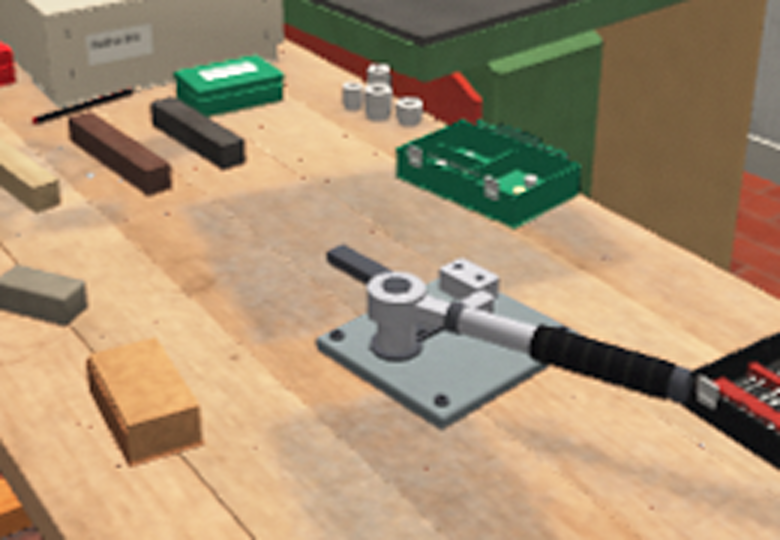

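The top view shows red-brown blank centred at about (204,230), black one above it and straw below. The fixture rail runs from (372,202) to (331,206), the head is at (403,227), and the handle ends at (490,191). The side view agrees.

```bash
cat > h.py <<'E'
from station import r
import cv2,numpy as np
from scipy.spatial.transform import Rotation as R
np.set_printoptions(precision=4,suppress=True)
def T_tool(s):
    T=np.eye(4);T[:3,:3]=R.from_rotvec(s["ee_rot"]).as_matrix();T[:3,3]=s["eef_pos"];return T
def cam(c,s=None):
    i=r.camera_info(c);P=i["pose"] if "pose" in i else T_tool(s)@i["mount"];return i,P
def ray(c,uv,z,s=None):
    i,P=cam(c,s);d=P[:3,:3]@np.array([(uv[0]-i["cx"])/i["fx"],-(uv[1]-i["cy"])/i["fy"],-1.])
    return P[:3,3]+d*(z-P[2,3])/d[2]
def proj(c,p,s=None):
    i,P=cam(c,s);q=P[:3,:3].T@(np.asarray(p)-P[:3,3]);return np.array([i["cx"]+i["fx"]*q[0]/-q[2],i["cy"]+i["fy"]*q[1]/q[2]])
def move(s,target,yaw_delta=0):
    "tool-axis fractions to reach world TCP target"
    return T_tool(s)[:3,:3].T@(np.asarray(target)-s["eef_pos"])/0.1
def yaw(s): # world angle of tool y axis, deg
    y=T_tool(s)[:3,1];return np.degrees(np.arctan2(y[1],y[0]))
E
python3 - <<'E'
from h import *
f=lambda x,y:(140+x/2,150+y/2)
for n,p,z in [("head",(526,155),.065),("handle end",(698,84),.052),("handle in",(616,115),.052),("rail end",(384,111),.012),("rail in",(464,104),.012),
 ("bl r",(205,160),.022),("bl l",(53,160),.022),("bk l",(73,82),.022),("bk r",(203,82),.022),("st l",(53,254),.02),("st r",(171,250),.02),
 ("plate tl",(461,61),.006),("plate bl",(474,193),.006),("plate br",(588,184),.006),("plate tr",(574,54),.006)]: print(n,ray("top",f(*p),z))
s=r.read_state();print(yaw(s))
E
```

```text
head [ 0.5049 -0.1223  0.065 ]
handle end [ 0.5799 -0.3139  0.052 ]
handle in [ 0.5474 -0.2234  0.052 ]
rail end [0.5596 0.0207 0.012 ]
rail in [ 0.5665 -0.0682  0.012 ]
bl r [0.507  0.2156 0.022 ]
bl l [0.509  0.3782 0.022 ]
bk l [0.5937 0.3595 0.022 ]
bk r [0.5923 0.2186 0.022 ]
st l [0.4094 0.3754 0.02  ]
st r [0.4118 0.251  0.02  ]
plate tl [ 0.6161 -0.0674  0.006 ]
plate bl [ 0.4684 -0.077   0.006 ]
plate br [ 0.4767 -0.2037  0.006 ]
plate tr [ 0.623  -0.1956  0.006 ]
73.05316933618678
```

Emit:
{"api": "servo_tool", "payload": {
  "motion": [
    [-0.25,-0.05,0,0.12],
    [-0.5,-0.1,0,0.24],
    [-0.75,-0.15,0,0.36],
    [-1,-0.2,0,0.48],
    [-1,-0.2,0,0.6]
  ],
  "gripper": -1
}}

```text
time_s: 1.42
eef_pos: [0.2462, 0.4523, 0.2267]
ee_rot: [1.408, 2.806, 0.0]
wrist_force: [-0.1, -0.2, 1.0]
finger_gap: 1.005
```

Run:
```python
from h import *
s=r.read_state();print(s["time_s"],s["eef_pos"],yaw(s),move(s,[.508,.28,.14]))
```

```text
1.4167 [0.2462 0.4523 0.2267] 36.71591863417688 [-2.945   1.068   0.8726]
```

Emit:
{"api": "servo_tool", "payload": {
  "motion": [
    [-0.25,0.1,0.05,0.12],
    [-0.5,0.2,0.1,0.24],
    [-0.75,0.3,0.15,0.36],
    [-1,0.4,0.2,0.48],
    [-1,0.4,0.2,0.6]
  ]
}}

```text
time_s: 1.83
eef_pos: [0.3385, 0.3962, 0.2057]
ee_rot: [2.203, 2.237, -0.001]
wrist_force: [0.3, -0.0, -0.6]
finger_gap: 1.003
```

Run:
```python
from h import *
s=r.read_state();print(s["time_s"],s["eef_pos"],yaw(s),move(s,[.508,.28,.14]))
```

```text
1.8333 [0.3385 0.3962 0.2057] 0.8879406363471078 [-1.1867  1.6769  0.6603]
```

Emit:
{"api": "servo_tool", "payload": {
  "motion": [
    [-0.2,0.25,0.1,0],
    [-0.4,0.5,0.2,0],
    [-0.6,0.75,0.3,0],
    [-0.7,0.9,0.4,0],
    [-0.7,0.9,0.4,0]
  ]
}}

```text
time_s: 2.25
eef_pos: [0.429, 0.3282, 0.1648]
ee_rot: [2.197, 2.245, -0.004]
wrist_force: [-0.9, -0.5, -1.2]
finger_gap: 1.0
```

Emit:
{"api": "servo_tool", "payload": {
  "motion": [
    [-0.15,0.25,0.1,0],
    [-0.3,0.5,0.2,0],
    [-0.49,0.77,0.27,0],
    [-0.49,0.77,0.27,0],
    [-0.49,0.77,0.27,0]
  ]
}}

```text
time_s: 2.67
eef_pos: [0.5055, 0.2833, 0.1393]
ee_rot: [-2.195, -2.246, 0.001]
wrist_force: [-0.1, -0.5, 1.0]
finger_gap: 0.997
```

Run:
```python
from h import *
s=r.read_state();im=r.read_camera("wrist");cv2.imwrite("pics/w1.png",im)
print(s["time_s"],s["eef_pos"],yaw(s))
for p in [(.508,.297,.027),(.508,.217,.027),(.508,.377,.027)]: print(proj("wrist",p,s))
for b in r.boxes_of("wrist","blank_0"): print(b)
```

```text
2.6667 [0.5055 0.2833 0.1393] 1.3091032001949374
[330.0898 179.6517]
[327.9    261.1594]
[332.7027  82.4001]
{'extent': [335.1, 171.4, 41.1, 178.2], 'score': 0.94}
```

View pics/w1.png

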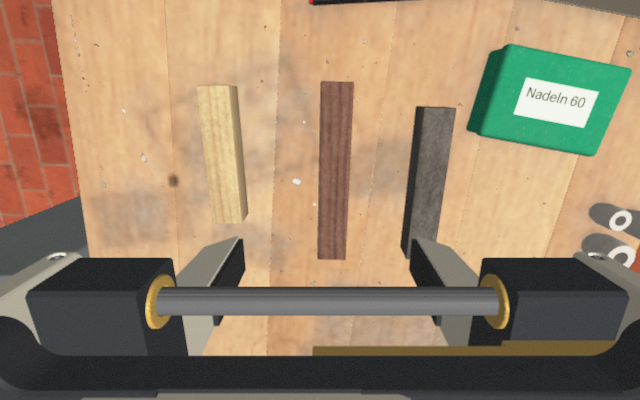

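Wrist view: red-brown blank centred between fingers, top-face ends at (332,259) near and (337,82) far. Straw to the left, black to the right.

Run:
```python
from h import *
s=r.read_state()
a=ray("wrist",(332,259.5),.027,s);b=ray("wrist",(337,81.5),.027,s);m=(a+b)/2
print(a,b,m,np.degrees(np.arctan2(-(b-a)[0],(b-a)[1])),np.linalg.norm(b-a))
print(yaw(s),move(s,[m[0],m[1]+.01,.004]))
```

```text
[0.511  0.2197 0.027 ] [0.5101 0.379  0.027 ] [0.5106 0.2993 0.027 ] 0.3027657809542975 0.15928805227336115
1.4513971093933806 [0.2467 0.069  1.3602]
```

Emit:
{"api": "servo_tool", "payload": {
  "motion": [
    [0.12,0.03,0.2,0.02],
    [0.24,0.06,0.4,0.02],
    [0.24,0.065,0.6,0.02],
    [0.24,0.065,0.8,0.02],
    [0.24,0.065,0.9,0.02]
  ],
  "gripper": -0.2
}}

```text
time_s: 3.18
eef_pos: [0.5088, 0.3089, 0.0481]
ee_rot: [-2.214, -2.227, 0.004]
wrist_force: [-1.0, -0.6, 0.6]
finger_gap: 0.687
```

Emit:
{"api": "servo_tool", "payload": {
  "motion": [
    [0,0,0.1,0],
    [0,0,0.2,0],
    [0,0,0.3,0],
    [0,0,0.3,0],
    [0,0,0.3,0]
  ]
}}

```text
time_s: 3.6
eef_pos: [0.5109, 0.3079, 0.0196]
ee_rot: [-2.217, -2.226, 0.0]
wrist_force: [-0.2, -0.2, -0.3]
finger_gap: 0.6
```

Run:
```python
from h import *
s=r.read_state()
print(yaw(s),s["eef_pos"],s["finger_gap"],s["wrist_force"],move(s,[.5106,.309,.0045]))
```

```text
0.230148534600928 [0.5109 0.3079 0.0196] 0.600322608256624 [-0.1878 -0.1536 -0.326 ] [ 0.011  -0.0033  0.1515]
```

Emit:
{"api": "servo_tool", "payload": {
  "motion": [
    [0.01,0,0.07,0],
    [0.01,0,0.14,0],
    [0.01,0,0.15,0],
    [0.01,0,0.15,0],
    [0.01,0,0.15,0]
  ]
}}

```text
time_s: 4.02
eef_pos: [0.5111, 0.3089, 0.0047]
ee_rot: [-2.217, -2.226, 0.0]
wrist_force: [-0.3, 0.3, 0.0]
finger_gap: 0.599
```

Emit:
{"api": "servo_tool", "payload": {
  "motion": [
    [0,0,0,0],
    [0,0,0,0],
    [0,0,0,0],
    [0,0,0,0],
    [0,0,0,0]
  ],
  "gripper": 1
}}

```text
time_s: 4.43
eef_pos: [0.5111, 0.3089, 0.0049]
ee_rot: [2.217, 2.226, 0.0]
wrist_force: [0.4, -0.6, 1.5]
finger_gap: 0.289
```

Emit:
{"api": "servo_tool", "payload": {
  "motion": [
    [0,0,0,0],
    [0,0,0,0],
    [0,0,0,0],
    [0,0,-0.1,0],
    [0,0,-0.2,0]
  ]
}}

```text
time_s: 4.85
eef_pos: [0.5105, 0.3087, 0.0249]
ee_rot: [-2.217, -2.225, 0.002]
wrist_force: [0.1, -0.9, -1.0]
finger_gap: 0.29
```

Emit:
{"api": "servo_tool", "payload": {
  "motion": [
    [0,0,-0.2,0],
    [0,0,-0.4,0],
    [0,0,-0.6,0],
    [0,0,-0.8,0],
    [0,0,-0.8,0]
  ]
}}

```text
time_s: 5.27
eef_pos: [0.5134, 0.3101, 0.1101]
ee_rot: [2.215, 2.224, 0.013]
wrist_force: [0.9, 1.3, 0.1]
finger_gap: 0.289
```

Run:
```python
from h import *
s=r.read_state()
print(s["time_s"],yaw(s),s["eef_pos"],s["finger_gap"],s["wrist_force"],move(s,[.563,-.01,.09]))
```

```text
5.2667 0.23639186028401551 [0.5134 0.3101 0.1101] 0.28913984602174636 [0.9132 1.3047 0.0572] [-3.2033  0.4812  0.1932]
```

Emit:
{"api": "servo_tool", "payload": {
  "motion": [
    [-0.25,0.05,0,-0.02],
    [-0.5,0.1,0,-0.04],
    [-0.75,0.15,0,-0.058],
    [-1,0.2,0,-0.058],
    [-1,0.2,0,-0.058]
  ]
}}

```text
time_s: 5.68
eef_pos: [0.5321, 0.2051, 0.1046]
ee_rot: [2.151, 2.288, -0.002]
wrist_force: [0.6, 0.2, -0.3]
finger_gap: 0.296
```

Emit:
{"api": "servo_tool", "payload": {
  "motion": [
    [-0.3,0.1,0,0],
    [-0.6,0.2,0,0],
    [-0.9,0.3,0,0],
    [-1,0.35,0,0],
    [-1,0.35,0,0]
  ]
}}

```text
time_s: 6.1
eef_pos: [0.5739, 0.1092, 0.1046]
ee_rot: [2.152, 2.288, 0.0]
wrist_force: [-0.7, 0.6, -0.3]
finger_gap: 0.289
```

Emit:
{"api": "servo_tool", "payload": {
  "motion": [
    [-0.2,0,-0.05,0],
    [-0.4,0,-0.1,0],
    [-0.5,0,-0.1,0],
    [-0.5,0,-0.1,0],
    [-0.5,0,-0.1,0]
  ]
}}

```text
time_s: 6.52
eef_pos: [0.5757, 0.0624, 0.1144]
ee_rot: [-2.148, -2.291, -0.0]
wrist_force: [0.1, 0.7, -0.1]
finger_gap: 0.288
```

Run:
```python
from h import *
s=r.read_state();im=r.read_camera("wrist");cv2.imwrite("pics/w2.png",im)
print(s["time_s"],repr(s["eef_pos"]),repr(s["ee_rot"]),yaw(s))
h=np.array([.5049,-.1223]);a=np.radians(3.7);M=np.array([[np.cos(a),-np.sin(a)],[np.sin(a),np.cos(a)]])
sea=h+M@[.065,.07]
for n,q,z in [("head",(-.065,-.07),.065),("railend",(0,.071),.012),("fj hi",(.0135,-.035),.032),("fj lo",(.0135,-.075),.032),("stop",(0,-.08),.034)]:
    print(n,proj("wrist",[*(sea+M@q),z],s))
```

```text
6.5167 array([0.5757, 0.0624, 0.1144]) array([-2.1484, -2.2909, -0.0002]) 3.678727929586354
head [232.1641 412.8664]
railend [307.1808 239.2381]
fj hi [322.4941 351.5996]
fj lo [322.6775 384.5898]
stop [308.8211 390.331 ]
```

View pics/w2.png

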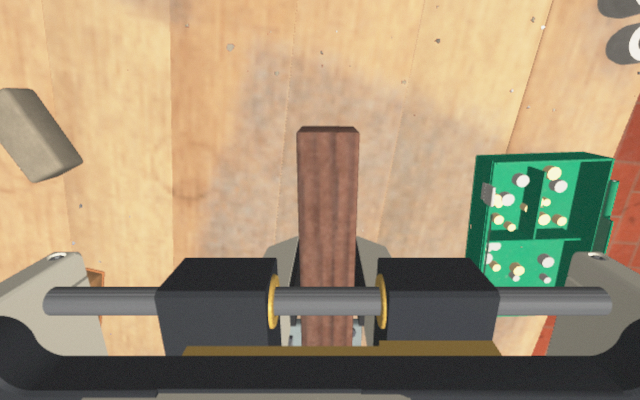

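The held blank is straight in the pads, but the fixture is hidden behind the gripper. I'll view it from the side (tool left of the fixture).

Emit:
{"api": "servo_tool", "payload": {
  "motion": [
    [-0.2,-0.12,-0.12,0],
    [-0.4,-0.24,-0.24,0],
    [-0.6,-0.36,-0.36,0],
    [-0.8,-0.48,-0.48,0],
    [-1,-0.5,-0.6,0]
  ]
}}

```text
time_s: 6.98
eef_pos: [0.5308, -0.0406, 0.1749]
ee_rot: [-2.145, -2.292, 0.001]
wrist_force: [0.7, -1.2, -1.1]
finger_gap: 0.293
```

Emit:
{"api": "servo_tool", "payload": {
  "motion": [
    [-0.25,-0.15,0,0],
    [-0.5,-0.3,0,0],
    [-0.75,-0.45,0,0],
    [-0.85,-0.5,0,0],
    [-0.85,-0.5,0,0]
  ]
}}

```text
time_s: 7.4
eef_pos: [0.4877, -0.1303, 0.1746]
ee_rot: [-2.15, -2.29, 0.0]
wrist_force: [0.2, -0.4, -0.4]
finger_gap: 0.289
```

Emit:
{"api": "servo_tool", "payload": {
  "motion": [
    [0,0,0,0],
    [0,0,0,0],
    [0,0,0,0],
    [0,0,0,0],
    [0,0,0,0]
  ]
}}

```text
time_s: 7.82
eef_pos: [0.4886, -0.1287, 0.1746]
ee_rot: [-2.147, -2.294, -0.0]
wrist_force: [0.1, -0.0, -0.2]
finger_gap: 0.291
```

Run:
```python
from h import *
import pickle
s=r.read_state();im=r.read_camera("wrist");cv2.imwrite("pics/w3.png",im);pickle.dump(s,open("s3.pkl","wb"))
print(s["time_s"],repr(s["eef_pos"]),repr(s["ee_rot"]),yaw(s))
h=np.array([.5049,-.1223]);a=np.radians(3.7);M=np.array([[np.cos(a),-np.sin(a)],[np.sin(a),np.cos(a)]])
sea=h+M@[.065,.07]
for n,q,z in [("head",(-.065,-.07),.065),("railend",(0,.071),.012),("fj hi",(.0135,-.035),.032),("fj lo",(.0135,-.075),.032),("stop",(0,-.08),.034)]:
    print(n,proj("wrist",[*(sea+M@q),z],s))
```

```text
7.8167 array([ 0.4886, -0.1287,  0.1746]) array([-2.1467, -2.2935, -0.0003]) 3.7869292766884395
head [345.761  189.7182]
railend [417.8981  22.4429]
fj hi [428.0088 144.222 ]
fj lo [423.9632 185.2659]
stop [410.2616 190.7285]
```

View pics/w3.png

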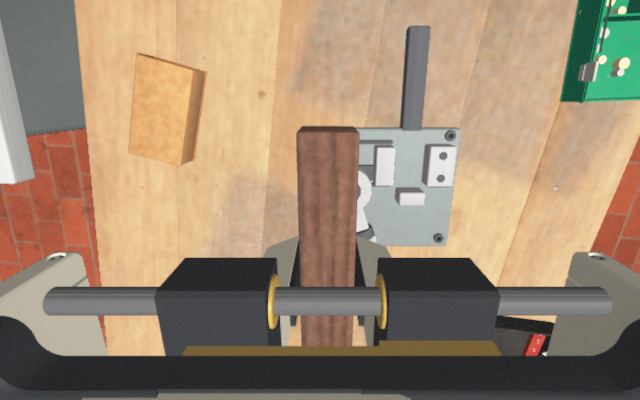

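Rail end is at (418,27), fixed jaw block at (441,165) with its face at col ~428, stop at (411,198), moving jaw at (384,165). I'll zoom in for sharper edges.

Run:
```python
import cv2
a=cv2.imread("pics/w3.png")[15:255,350:470];a=cv2.resize(a,(480,960),interpolation=cv2.INTER_CUBIC)
b=cv2.hconcat([cv2.resize(cv2.imread("pics/w3.png")[15:85,380:450],(400,400),interpolation=cv2.INTER_CUBIC),cv2.resize(cv2.imread("pics/w3.png")[140:210,365:435],(400,400),interpolation=cv2.INTER_CUBIC)])
cv2.imwrite("pics/w3c.png",b)
```

```text
(no output)
```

View pics/w3c.png

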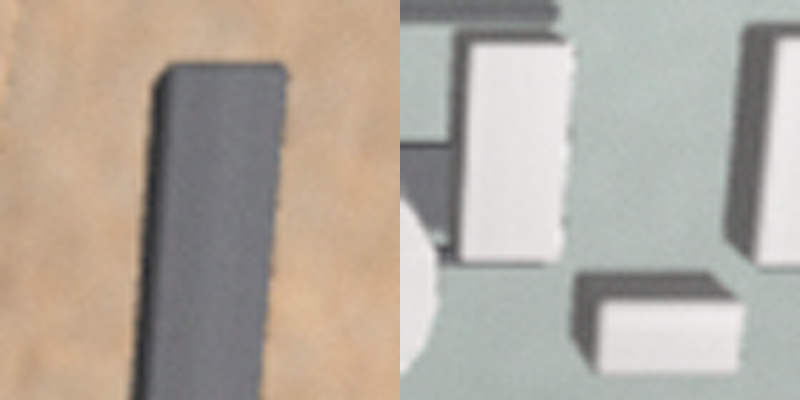

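Run:
```python
from h import *
import pickle
from scipy.optimize import least_squares
s=pickle.load(open("s3.pkl","rb"))
F=[((-.01,.071,.012),(409.2,25.9)),((.01,.071,.012),(430.4,25.9)),((.0135,-.035,.032),(430.8,146.8)),((.0135,-.075,.032),(427.5,186.4)),((-.013,-.08,.034),(399.5,192.3)),((.013,-.08,.034),(425.4,192.3))]
def W(p,q):
    c,n=np.cos(p[2]),np.sin(p[2]);return [p[0]+c*q[0]-n*q[1],p[1]+n*q[0]+c*q[1],q[2]]
f=lambda p:np.concatenate([proj("wrist",W(p,q),s)-uv for q,uv in F])
o=least_squares(f,[.565,-.048,.06]);p=o.x;print(p,np.degrees(p[2]),o.fun.reshape(-1,2))
for uv in((395.1,147.5),(393.4,185.7)):
    w=ray("wrist",uv,.032,s)[:2]-p[:2];c,n=np.cos(p[2]),np.sin(p[2]);print("moving jaw",[c*w[0]+n*w[1],-n*w[0]+c*w[1]])
print("head pred in top",proj("top",W(p,(-.065,-.07,.065))))
# TCP for blank at seat(-2mm, +25mm), held 10mm beyond blank centre
t=W(p,(-.003,.035,.016+.03));print(t,move(s,t),yaw(s),s["time_s"])
```

```text
[ 0.5678 -0.0503  0.0706] 4.04624906709963 [[-0.4815 -0.6515]
 [ 0.5497 -0.7598]
 [-0.2765 -0.3125]
 [-0.8658  0.9562]
 [ 0.2111  0.6481]
 [ 0.8673  0.5314]]
moving jaw [np.float64(-0.019811267581244407), np.float64(-0.035802487022571466)]
moving jaw [np.float64(-0.01918719630165909), np.float64(-0.07316589586876711)]
head pred in top [404.0811 226.0795]
[np.float64(0.562290506783103), np.float64(-0.01559668752434757), 0.046] [1.0792 0.8098 1.2863] 3.7869292766884395 7.8167
```

Emit:
{"api": "servo_tool", "payload": {
  "motion": [
    [0.25,0.2,0,0],
    [0.5,0.4,0.1,-0.005],
    [0.75,0.6,0.2,-0.005],
    [0.92,0.81,0.4,-0.005],
    [0.92,0.81,0.6,-0.005]
  ]
}}

```text
time_s: 8.28
eef_pos: [0.5666, -0.0289, 0.1146]
ee_rot: [2.136, 2.299, 0.006]
wrist_force: [-0.6, -0.5, -0.0]
finger_gap: 0.292
```

Emit:
{"api": "servo_tool", "payload": {
  "motion": [
    [0,0,0.1,0],
    [0,0,0.2,0],
    [0,0,0.3,0],
    [0,0,0.3,0],
    [0,0,0.3,0]
  ]
}}

```text
time_s: 8.7
eef_pos: [0.5629, -0.0331, 0.0848]
ee_rot: [-2.143, -2.296, 0.0]
wrist_force: [0.1, 0.0, -0.6]
finger_gap: 0.288
```

```bash
cat >> h.py <<'E'
P=np.array([.5678,-.0503,.0706])
def W(q,p=P):
    c,n=np.cos(p[2]),np.sin(p[2]);return np.array([p[0]+c*q[0]-n*q[1],p[1]+n*q[0]+c*q[1],q[2]])
def S(w,p=P):
    c,n=np.cos(p[2]),np.sin(p[2]);w=np.asarray(w)-[p[0],p[1],0];return np.array([c*w[0]+n*w[1],-n*w[0]+c*w[1],w[2]])
E
python3 - <<'E'
from h import *
s=r.read_state();im=r.read_camera("top");cv2.imwrite("pics/t1.png",im)
print(s["time_s"],S(s["eef_pos"]),yaw(s),s["wrist_force"],move(s,W((-.0025,.02,.018))))
E
```

```text
8.7 [-0.0037  0.0175  0.0848] 3.950544846669729 [ 0.1083  0.0171 -0.6404] [0.0245 0.0119 0.6683]
```

Emit:
{"api": "servo_tool", "payload": {
  "motion": [
    [0.02,0.01,0.15,-0.001],
    [0.025,0.01,0.3,-0.001],
    [0.025,0.01,0.45,-0.001],
    [0.025,0.01,0.6,-0.001],
    [0.025,0.01,0.62,-0.001]
  ]
}}

```text
time_s: 9.17
eef_pos: [0.563, -0.0301, 0.0215]
ee_rot: [-2.141, -2.297, 0.002]
wrist_force: [-1.2, -0.2, -1.0]
finger_gap: 0.295
```

Emit:
{"api": "servo_tool", "payload": {
  "motion": [
    [0,0,0.02,0],
    [0,0,0.04,0],
    [0,0,0.055,0],
    [0,0,0.055,0],
    [0,0,0.055,0]
  ]
}}

```text
time_s: 9.58
eef_pos: [0.5643, -0.03, 0.0179]
ee_rot: [2.141, 2.298, 0.001]
wrist_force: [-1.5, -1.0, -1.4]
finger_gap: 0.291
```

Run:
```python
from h import *
s=r.read_state();im=r.read_camera("side");cv2.imwrite("pics/sd1.png",cv2.resize(im[160:330,280:500],(792,612)))
print(s["time_s"],S(s["eef_pos"]),yaw(s),s["wrist_force"],s["ft_torque"])
```

```text
9.5833 [-0.002   0.0205  0.0179] 4.070966766268853 [-1.4747 -0.9686 -1.3827] [-0.0826  0.0336 -0.0099]
```

View pics/sd1.png

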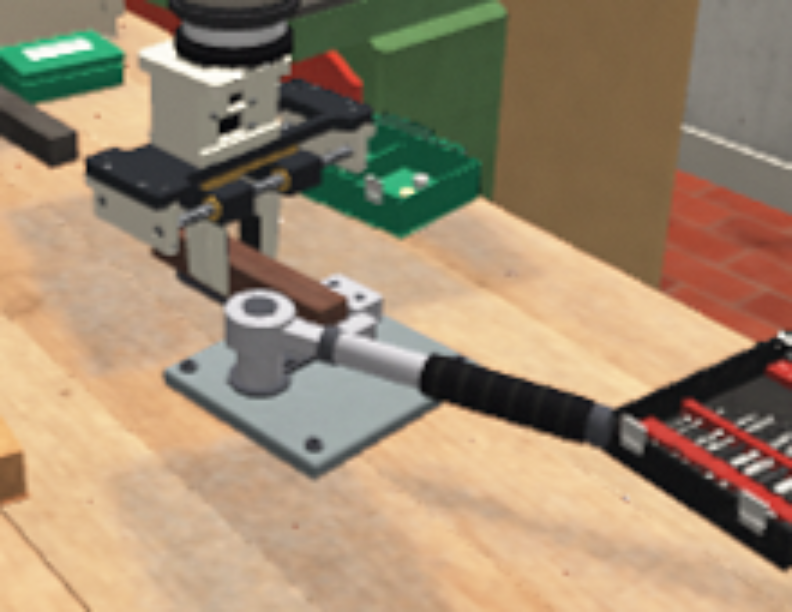

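Blank sits between the jaws, fingers clear of the plate, with the stop still a little ahead. Lower to contact.

Emit:
{"api": "servo_tool", "payload": {
  "motion": [
    [0,0,0.005,0],
    [0,0,0.01,0],
    [0,0,0.015,0],
    [0,0,0.015,0],
    [0,0,0.015,0]
  ]
}}

```text
time_s: 10.05
eef_pos: [0.5642, -0.0299, 0.0169]
ee_rot: [2.141, 2.298, 0.001]
wrist_force: [-2.4, 0.9, 8.3]
finger_gap: 0.293
```

Emit:
{"api": "servo_tool", "payload": {
  "motion": [
    [-0.02,0,-0.006,0],
    [-0.04,0,-0.006,0],
    [-0.06,0,-0.006,0],
    [-0.08,0,-0.006,0],
    [-0.08,0,-0.006,0]
  ]
}}

```text
time_s: 10.47
eef_pos: [0.5651, -0.038, 0.0168]
ee_rot: [2.141, 2.298, 0.002]
wrist_force: [-0.5, 1.5, 5.7]
finger_gap: 0.293
```

Emit:
{"api": "servo_tool", "payload": {
  "motion": [
    [-0.006,0,0,0],
    [-0.012,0,0,0],
    [-0.018,0,0,0],
    [-0.02,0,0,0],
    [-0.02,0,0,0]
  ]
}}

```text
time_s: 10.88
eef_pos: [0.5651, -0.0393, 0.0168]
ee_rot: [2.141, 2.299, 0.002]
wrist_force: [-0.2, 5.4, 4.8]
finger_gap: 0.296
```

Emit:
{"api": "servo_tool", "payload": {
  "motion": [
    [-0.006,0,0,0],
    [-0.012,0,0,0],
    [-0.018,0,0,0],
    [-0.02,0,0,0],
    [-0.02,0,0,0]
  ]
}}

```text
time_s: 11.3
eef_pos: [0.5652, -0.0393, 0.0168]
ee_rot: [-2.14, -2.297, -0.005]
wrist_force: [0.7, 13.2, 6.7]
finger_gap: 0.29
```

Run:
```python
from h import *
s=r.read_state();print(s["time_s"],S(s["eef_pos"]),yaw(s),s["wrist_force"],s["ft_torque"])
```

```text
11.3 [-0.0019  0.0111  0.0168] 4.05652154366588 [ 0.7227 13.1988  6.7468] [ 1.9844  0.0425 -0.0391]
```

Emit:
{"api": "servo_tool", "payload": {
  "motion": [
    [0.01,0,-0.005,0],
    [0.015,0,-0.006,0],
    [0.015,0,-0.006,0],
    [0.015,0,-0.006,0],
    [0.015,0,-0.006,0]
  ]
}}

```text
time_s: 11.72
eef_pos: [0.565, -0.0393, 0.0169]
ee_rot: [-2.14, -2.299, -0.002]
wrist_force: [1.1, 7.5, 1.6]
finger_gap: 0.292
```

Emit:
{"api": "servo_tool", "payload": {
  "motion": [
    [0,0,0,0],
    [0,0,0,0],
    [0,0,0,0],
    [0,0,0,0],
    [0,0,0,0]
  ],
  "gripper": 0
}}

```text
time_s: 12.13
eef_pos: [0.5646, -0.0407, 0.0168]
ee_rot: [-2.141, -2.299, 0.0]
wrist_force: [-0.9, -0.0, -0.8]
finger_gap: 0.496
```

Emit:
{"api": "servo_tool", "payload": {
  "motion": [
    [0,0,-0.1,0],
    [0,0,-0.2,0],
    [0,0,-0.4,0],
    [0,0,-0.6,0],
    [0,0,-0.8,0]
  ]
}}

```text
time_s: 12.55
eef_pos: [0.5649, -0.0404, 0.0989]
ee_rot: [2.141, 2.298, 0.001]
wrist_force: [0.7, -0.8, 0.3]
finger_gap: 0.497
```

Emit:
{"api": "servo_tool", "payload": {
  "motion": [
    [-0.2,-0.1,-0.1,0],
    [-0.4,-0.2,-0.2,0],
    [-0.6,-0.3,-0.4,0],
    [-0.8,-0.4,-0.6,0],
    [-0.9,-0.5,-0.7,0]
  ],
  "gripper": 1
}}

```text
time_s: 12.97
eef_pos: [0.5219, -0.136, 0.1704]
ee_rot: [2.139, 2.294, 0.002]
wrist_force: [0.2, -0.6, 0.4]
finger_gap: 0.186
```

Emit:
{"api": "servo_tool", "payload": {
  "motion": [
    [0,0,0,0],
    [0,0,0,0],
    [0,0,0,0],
    [0,0,0,0],
    [0,0,0,0]
  ]
}}

```text
time_s: 13.38
eef_pos: [0.5211, -0.1327, 0.166]
ee_rot: [-2.139, -2.299, 0.001]
wrist_force: [0.4, 0.9, 0.1]
finger_gap: 0.003
```

Run:
```python
from h import *
import pickle
s=r.read_state();im=r.read_camera("wrist");cv2.imwrite("pics/w4.png",im);pickle.dump(s,open("s4.pkl","wb"))
print(s["time_s"],s["eef_pos"],yaw(s),s["wrist_force"])
for q in [(0,-.08,.034),(0,.08,.039),(0,-.08,.039),(.0135,-.035,.032),(-.065,-.07,.065)]: print(q,proj("wrist",W(q),s))
```

```text
13.3833 [ 0.5211 -0.1327  0.166 ] 4.140383406305241 [0.3935 0.8888 0.0853]
(0, -0.08, 0.034) [382.1934 189.8002]
(0, 0.08, 0.039) [394.5207  -5.6186]
(0, -0.08, 0.039) [383.0766 191.3028]
(0.0135, -0.035, 0.032) [399.3736 141.749 ]
(-0.065, -0.07, 0.065) [311.9784 188.5671]
```

View pics/w4.png

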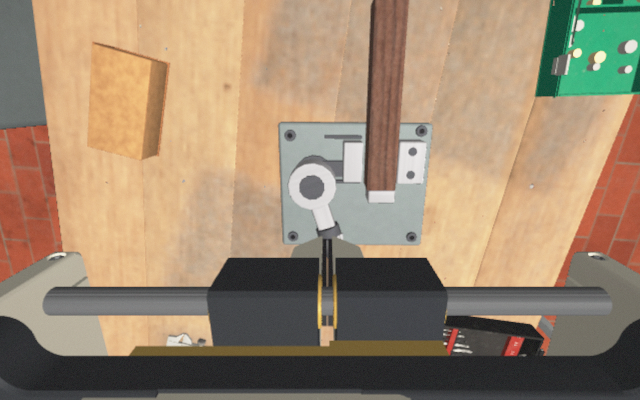

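Blank lies between the jaws, its end against the stop (382,191). Head at (312,187) matches the model. Next I'll check the socket case's corner and the handle angle before placing fingers on the wrench.

Run:
```python
from h import *
for z in(0,.02,.04,.06): print(z,"top corner",ray("top",(465.5,178),z),"side corner",ray("side",(451,274),z), ray("side",(498,317),z))
H=W((-.065,-.07,.052));print("head",H)
b=cv2.imread("pics/top0.png")
g=cv2.cvtColor(b,cv2.COLOR_BGR2GRAY)
c0=np.array(proj("top",H))
m=np.zeros_like(g);cv2.fillPoly(m,[np.int32([[440,215],[440,200],[492,180],[500,196],[452,220]])],255)
ys,xs=np.where((g<60)&(m>0));pts=np.c_[xs,ys].astype(np.float32)
vx,vy,x0,y0=cv2.fitLine(pts,cv2.DIST_HUBER,0,.01,.01).ravel()
t=(pts-[x0,y0])@[vx,vy];print(len(pts))
ends=[ray("top",np.array([x0,y0])+k*np.array([vx,vy]),.052) for k in(t.min(),t.max())]
print(ends,[np.degrees(np.arctan2(e[1]+.0024-0-H[1]-0,e[0]+.0025-H[0])) for e in ends],[np.linalg.norm(e[:2]+[.0025,-.0024]-H[:2]) for e in ends])
d=(ends[1]-ends[0]);print("dir",np.degrees(np.arctan2(d[1],d[0])))
```

```text
0 top corner [ 0.6211 -0.2855  0.    ] side corner [ 0.6626 -0.2648  0.    ] [ 0.6202 -0.4018  0.    ]
0.02 top corner [ 0.6172 -0.2776  0.02  ] side corner [ 0.6377 -0.2815  0.02  ] [ 0.5969 -0.4133  0.02  ]
0.04 top corner [ 0.6132 -0.2698  0.04  ] side corner [ 0.6128 -0.2983  0.04  ] [ 0.5736 -0.4248  0.04  ]
0.06 top corner [ 0.6093 -0.262   0.06  ] side corner [ 0.5879 -0.3151  0.06  ] [ 0.5504 -0.4363  0.06  ]
head [ 0.5079 -0.1247  0.052 ]
448
[array([ 0.5451, -0.2216,  0.052 ]), array([ 0.5814, -0.3147,  0.052 ])] [np.float64(-67.18140145494355), np.float64(-67.95729554612704)] [np.float64(0.10690038493265153), np.float64(0.2068674603448212)]
dir -68.75251784748833
```

```bash
cat >> h.py <<'E'
H=W((-.065,-.07,.052))
def arc(th,rad,off,z): # TCP for handle angle th(deg), offset clockwise off
    a=np.radians(th);return np.array([H[0]+rad*np.cos(a)+off*np.sin(a),H[1]+rad*np.sin(a)-off*np.cos(a),z])
E
python3 - <<'E'
from h import *
s=r.read_state();t=arc(-68.3,.142,.002,.1);print(t,move(s,t),(yaw(s)-21.7)/60,s["joint_positions"])
E
```

```text
[ 0.5585 -0.2574  0.1   ] [-1.2699  0.2839  0.6591] -0.2927357472739616 [-0.3922  0.4218  1.5792  0.0002  1.1422 -0.4645]
```

Emit:
{"api": "servo_tool", "payload": {
  "motion": [
    [-0.25,0.05,0,-0.1],
    [-0.5,0.1,0.05,-0.2],
    [-0.75,0.2,0.1,-0.293],
    [-1,0.28,0.15,-0.293],
    [-1,0.28,0.15,-0.293]
  ],
  "gripper": 0.1
}}

```text
time_s: 13.85
eef_pos: [0.5572, -0.2349, 0.15]
ee_rot: [-1.767, -2.597, 0.002]
wrist_force: [-1.4, 0.8, -0.9]
finger_gap: 0.313
```

Run:
```python
from h import *
s=r.read_state();t=arc(-68.3,.142,.002,.1);print(t,s["eef_pos"],move(s,t),yaw(s),s["finger_gap"])
```

```text
[ 0.5585 -0.2574  0.1   ] [ 0.5572 -0.2349  0.15  ] [-0.2144 -0.0694  0.5   ] 21.548414571721473 0.3134051165358829
```

Emit:
{"api": "servo_tool", "payload": {
  "motion": [
    [-0.12,-0.03,0.15,0],
    [-0.23,-0.07,0.3,0],
    [-0.23,-0.07,0.4,0],
    [-0.23,-0.07,0.4,0],
    [-0.23,-0.07,0.4,0]
  ]
}}

```text
time_s: 14.27
eef_pos: [0.5579, -0.2541, 0.1113]
ee_rot: [-1.763, -2.598, -0.0]
wrist_force: [0.0, -0.0, 0.5]
finger_gap: 0.449
```

Run:
```python
from h import *
s=r.read_state();t=arc(-68.3,.142,.002,.033);print(s["eef_pos"],move(s,t),yaw(s),s["finger_gap"])
im=r.read_camera("wrist");cv2.imwrite("pics/w5.png",im)
for th in(-66.3,-68.3,-70.3):print([proj("wrist",arc(th,q,0,.0645),s) for q in(.1,)])
print(proj("wrist",H+[0,0,.013],s))
```

```text
[ 0.5579 -0.2541  0.1113] [-0.0342 -0.0054  0.7831] 21.67467162100833 0.4485943248711182
[array([334.168 , 167.5215])]
[array([328.8347, 167.6141])]
[array([323.5018, 167.524 ])]
[329.116   -8.3899]
```

View pics/w5.png

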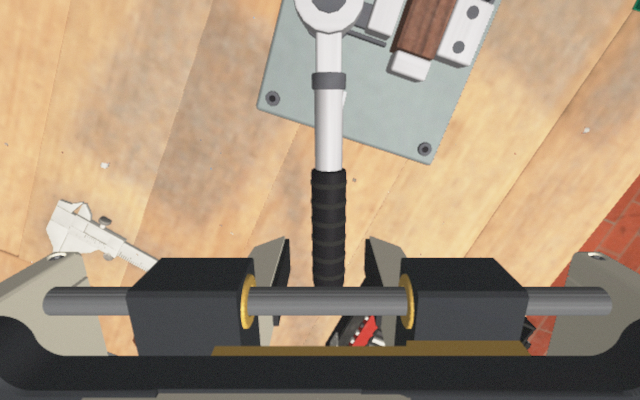

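The handle (col 328) runs straight and central between the open fingers, and the socket case is beyond the fingertips. Lowering.

Emit:
{"api": "servo_tool", "payload": {
  "motion": [
    [0,0,0.15,0],
    [0,0,0.3,0],
    [0,0,0.45,0],
    [0,0,0.6,0],
    [0,0,0.7,0]
  ]
}}

```text
time_s: 14.73
eef_pos: [0.5584, -0.2545, 0.0418]
ee_rot: [1.764, 2.6, 0.0]
wrist_force: [-0.8, 0.8, 0.2]
finger_gap: 0.45
```

Emit:
{"api": "servo_tool", "payload": {
  "motion": [
    [0,0,0.03,0],
    [0,0,0.06,0],
    [0,0,0.08,0],
    [0,0,0.08,0],
    [0,0,0.08,0]
  ]
}}

```text
time_s: 15.15
eef_pos: [0.5586, -0.2556, 0.0346]
ee_rot: [1.764, 2.598, 0.0]
wrist_force: [0.6, -0.1, -0.6]
finger_gap: 0.447
```

```bash
cat >> h.py <<'E'
def st(s,rad=.14):
    d=s["eef_pos"]-H;th=np.degrees(np.arctan2(d[1],d[0]));a=np.radians(th)
    return dict(t=s["time_s"],th=th,rad=np.hypot(d[0],d[1]),z=s["eef_pos"][2],yaw=yaw(s),Ft=s["wrist_force"]@[np.sin(a),-np.cos(a),0],F=s["wrist_force"],Mz=s["ft_torque"][2])
E
python3 - <<'E'
from h import *
print(st(r.read_state()))
for th in(3,8.0): # rows for arc step from current TCP about H, tool axes
    s=r.read_state();d=s["eef_pos"]-H
    for k in(1,2,3,4,5):
        a=-np.radians(th*k/5);q=H+R.from_euler("z",a).apply(d);print(th,move(s,q),th*k/5/60)
E
```

```text
{'t': 15.15, 'th': np.float64(-68.8099503828367), 'rad': np.float64(0.1403618432499653), 'z': np.float64(0.034602969581848164), 'yaw': np.float64(21.655350888100305), 'Ft': np.float64(-0.562439385416273), 'F': array([ 0.6429, -0.1024, -0.5728]), 'Mz': np.float64(0.019373282636392975)}
3 [ 0.0002 -0.0147 -0.    ] 0.01
3 [ 0.0005 -0.0294 -0.    ] 0.02
3 [ 0.0011 -0.0441 -0.    ] 0.030000000000000002
3 [ 0.0017 -0.0588 -0.    ] 0.04
3 [ 0.0025 -0.0734 -0.0001] 0.05
8.0 [ 0.0009 -0.0392 -0.    ] 0.02666666666666667
8.0 [ 0.0028 -0.0783 -0.0001] 0.05333333333333334
8.0 [ 0.0059 -0.1174 -0.0001] 0.08
8.0 [ 0.01   -0.1564 -0.0001] 0.10666666666666667
8.0 [ 0.0152 -0.1952 -0.0002] 0.13333333333333333
```

Emit:
{"api": "servo_tool", "payload": {
  "motion": [
    [0,-0.015,0,0.01],
    [0,-0.03,0,0.02],
    [0,-0.045,0,0.03],
    [0.002,-0.06,0,0.04],
    [0.002,-0.074,0,0.05]
  ]
}}

```text
time_s: 15.57
eef_pos: [0.5516, -0.2579, 0.0341]
ee_rot: [1.834, 2.55, 0.001]
wrist_force: [4.3, 4.7, -0.6]
finger_gap: 0.446
```

Emit:
{"api": "servo_tool", "payload": {
  "motion": [
    [0.001,-0.03,0,0.02],
    [0.002,-0.06,0,0.04],
    [0.004,-0.09,0,0.06],
    [0.007,-0.12,0,0.08],
    [0.009,-0.147,0,0.1]
  ]
}}

```text
time_s: 15.98
eef_pos: [0.5395, -0.2609, 0.0343]
ee_rot: [1.963, 2.448, 0.005]
wrist_force: [9.8, 6.0, -2.1]
finger_gap: 0.449
```

Run:
```python
from h import *
print(st(r.read_state()))
```

```text
{'t': 15.9833, 'th': np.float64(-76.93878027415084), 'rad': np.float64(0.13979176832932072), 'z': np.float64(0.03432773535935711), 'yaw': np.float64(12.564904403266304), 'Ft': np.float64(-10.872221943195305), 'F': array([ 9.764 ,  6.0216, -2.1281]), 'Mz': np.float64(0.16576058230890917)}
```

Emit:
{"api": "servo_tool", "payload": {
  "motion": [
    [0,-0.02,0,0.013],
    [0.001,-0.04,0,0.027],
    [0.002,-0.06,0,0.04],
    [0.003,-0.08,0,0.053],
    [0.004,-0.098,0,0.067]
  ]
}}

```text
time_s: 16.4
eef_pos: [0.5301, -0.2627, 0.0343]
ee_rot: [2.047, 2.378, 0.006]
wrist_force: [10.7, 5.3, -3.3]
finger_gap: 0.448
```

Run:
```python
from h import *
print(st(r.read_state()))
```

```text
{'t': 16.4, 'th': np.float64(-80.84705764408773), 'rad': np.float64(0.13977503488740375), 'z': np.float64(0.034337608769649385), 'yaw': np.float64(8.567686263444545), 'Ft': np.float64(-11.413775479377971), 'F': array([10.7004,  5.3411, -3.3213]), 'Mz': np.float64(0.13792660830228112)}
```

Emit:
{"api": "servo_tool", "payload": {
  "motion": [
    [0,-0.012,0,0.008],
    [0,-0.024,0,0.017],
    [0.001,-0.037,0,0.025],
    [0.001,-0.049,0,0.033],
    [0.002,-0.061,0,0.042]
  ]
}}

```text
time_s: 16.82
eef_pos: [0.5243, -0.2635, 0.0344]
ee_rot: [2.098, 2.332, 0.006]
wrist_force: [11.3, 5.8, -2.9]
finger_gap: 0.45
```

Emit:
{"api": "servo_tool", "payload": {
  "motion": [
    [0,-0.012,0,0.008],
    [0,-0.024,0,0.017],
    [0.001,-0.037,0,0.025],
    [0.001,-0.049,0,0.033],
    [0.002,-0.061,0,0.042]
  ]
}}

```text
time_s: 17.23
eef_pos: [0.5184, -0.2641, 0.0344]
ee_rot: [2.148, 2.285, 0.006]
wrist_force: [11.6, 5.1, -3.3]
finger_gap: 0.449
```

Emit:
{"api": "servo_tool", "payload": {
  "motion": [
    [0,-0.012,0,0.008],
    [0,-0.024,0,0.017],
    [0.001,-0.037,0,0.025],
    [0.001,-0.049,0,0.033],
    [0.002,-0.061,0,0.042]
  ]
}}

```text
time_s: 17.65
eef_pos: [0.5124, -0.2644, 0.0344]
ee_rot: [2.198, 2.237, 0.007]
wrist_force: [13.6, 6.0, -3.9]
finger_gap: 0.454
```

Emit:
{"api": "servo_tool", "payload": {
  "motion": [
    [0,-0.012,0,0.008],
    [0,-0.024,0,0.017],
    [0.001,-0.037,0,0.025],
    [0.001,-0.049,0,0.033],
    [0.002,-0.061,0,0.042]
  ]
}}

```text
time_s: 18.07
eef_pos: [0.5065, -0.2645, 0.0345]
ee_rot: [2.246, 2.188, 0.007]
wrist_force: [13.5, 4.7, -4.2]
finger_gap: 0.449
```

Emit:
{"api": "servo_tool", "payload": {
  "motion": [
    [0,-0.012,0,0.008],
    [0,-0.024,0,0.017],
    [0.001,-0.037,0,0.025],
    [0.001,-0.049,0,0.033],
    [0.002,-0.061,0,0.042]
  ]
}}

```text
time_s: 18.48
eef_pos: [0.5006, -0.2643, 0.0345]
ee_rot: [2.294, 2.138, 0.007]
wrist_force: [14.6, 5.6, -4.1]
finger_gap: 0.452
```

Emit:
{"api": "servo_tool", "payload": {
  "motion": [
    [0,-0.012,0,0.008],
    [0,-0.024,0,0.017],
    [0.001,-0.037,0,0.025],
    [0.001,-0.049,0,0.033],
    [0.002,-0.061,0,0.042]
  ]
}}

```text
time_s: 18.9
eef_pos: [0.4948, -0.2638, 0.0346]
ee_rot: [2.34, 2.087, 0.008]
wrist_force: [16.2, 5.0, -5.3]
finger_gap: 0.451
```

Emit:
{"api": "servo_tool", "payload": {
  "motion": [
    [0,-0.01,0,0.007],
    [0,-0.02,0,0.013],
    [0,-0.03,0,0.02],
    [0.001,-0.039,0,0.027],
    [0.001,-0.049,0,0.033]
  ]
}}

```text
time_s: 19.32
eef_pos: [0.4899, -0.2633, 0.0346]
ee_rot: [2.375, 2.046, 0.007]
wrist_force: [14.8, 3.4, -4.7]
finger_gap: 0.452
```

Run:
```python
from h import *
for i in range(6):
    s=r.read_state();d=st(s);print(d["th"],d["Ft"],d["Mz"],d["F"])
    if i<5:r.read_camera("top")
```

```text
-97.4010709493546 -14.249316203350956 0.2635196430311784 [14.8072  3.3736 -4.7047]
-97.51940146677377 -13.890198070471495 0.22688039282856373 [14.4236  3.1285 -4.5092]
-97.4896864473176 -13.467432948174878 0.23008171044078216 [14.069   3.6941 -4.9357]
-97.48616777284785 -13.695328762570872 0.28088946754660327 [14.3277  3.9162 -5.1474]
-97.47589207703288 -12.834613406156336 0.23560433067747344 [13.5507  4.6187 -4.8106]
-97.47083231386408 -13.664717570935053 0.22734549959355801 [14.3624  4.428  -4.2449]
```

Emit:
{"api": "servo_tool", "payload": {
  "motion": [
    [0,-0.008,0,0.005],
    [0,-0.016,0,0.01],
    [0,-0.024,0,0.016],
    [0.001,-0.031,0,0.021],
    [0.001,-0.039,0,0.026]
  ]
}}

```text
time_s: 19.98
eef_pos: [0.4855, -0.2628, 0.0345]
ee_rot: [2.403, 2.014, 0.006]
wrist_force: [11.8, 1.9, -3.6]
finger_gap: 0.451
```

Run:
```python
from h import *
for i in range(3):
    s=r.read_state();d=st(s);print(d["th"],d["Ft"],d["Mz"],d["F"])
    if i<2:r.read_camera("top")
```

```text
-99.23136581171906 -11.370890993942766 0.24887666677533832 [11.8368  1.9485 -3.557 ]
-99.32539576662228 -11.35916531833977 0.17718344586660115 [11.945   2.6411 -4.1396]
-99.3141075524166 -11.96201349770707 0.18254509927710924 [12.4925  2.2604 -3.8035]
```

The force dropped from 15.6 to 11.5 N as the handle advanced, so it has clicked. I'll back off now.

Emit:
{"api": "servo_tool", "payload": {
  "motion": [
    [0,0.035,0,-0.025],
    [0,0.07,0,-0.05],
    [0,0.105,0,-0.07],
    [0.003,0.14,0,-0.09],
    [0.006,0.165,0,-0.11]
  ]
}}

```text
time_s: 20.5
eef_pos: [0.4986, -0.2648, 0.0339]
ee_rot: [-2.285, -2.155, 0.0]
wrist_force: [0.1, 0.5, 0.3]
finger_gap: 0.446
```

Run:
```python
from h import *
print(st(r.read_state()))
```

```text
{'t': 20.5, 'th': np.float64(-93.78437939251985), 'rad': np.float64(0.14040213567758197), 'z': np.float64(0.03389381004058735), 'yaw': np.float64(-3.358227124542412), 'Ft': np.float64(-0.06618821380346017), 'F': array([0.1018, 0.5357, 0.3419]), 'Mz': np.float64(-0.01131116921770897)}
```

Free of contact. Lift straight up and check.

Emit:
{"api": "servo_tool", "payload": {
  "motion": [
    [0,0,-0.1,0],
    [0,0,-0.25,0],
    [0,0,-0.5,0],
    [0,0,-0.75,0],
    [0,0,-1,0]
  ]
}}

```text
time_s: 20.92
eef_pos: [0.4978, -0.2648, 0.1355]
ee_rot: [-2.288, -2.152, 0.0]
wrist_force: [0.7, -0.3, 0.0]
finger_gap: 0.448
```

Emit:
{"api": "servo_tool", "payload": {
  "motion": [
    [0,-0.1,-0.1,0],
    [0,-0.2,-0.2,0],
    [0,-0.3,-0.3,0],
    [0,-0.3,-0.3,0],
    [0,-0.3,-0.3,0]
  ]
}}

```text
time_s: 21.33
eef_pos: [0.4685, -0.2634, 0.1648]
ee_rot: [2.287, 2.152, 0.0]
wrist_force: [0.1, -0.2, -0.1]
finger_gap: 0.453
```

Run:
```python
from h import *
s=r.read_state();print(s["time_s"],s["eef_pos"],yaw(s))
im=r.read_camera("wrist");t=r.read_camera("top");cv2.imwrite("pics/t9.png",t)
a=cv2.resize(t[150:310,140:540],(800,320),interpolation=cv2.INTER_CUBIC)
b=cv2.resize(im[:250,200:600],(448,280))
c=np.zeros((280,800,3),np.uint8);c[:,:448]=b
cv2.imwrite("pics/fin.png",cv2.vconcat([a,c]))
```

```text
21.3333 [ 0.4685 -0.2634  0.1648] -3.496236297619539
```

View pics/fin.png

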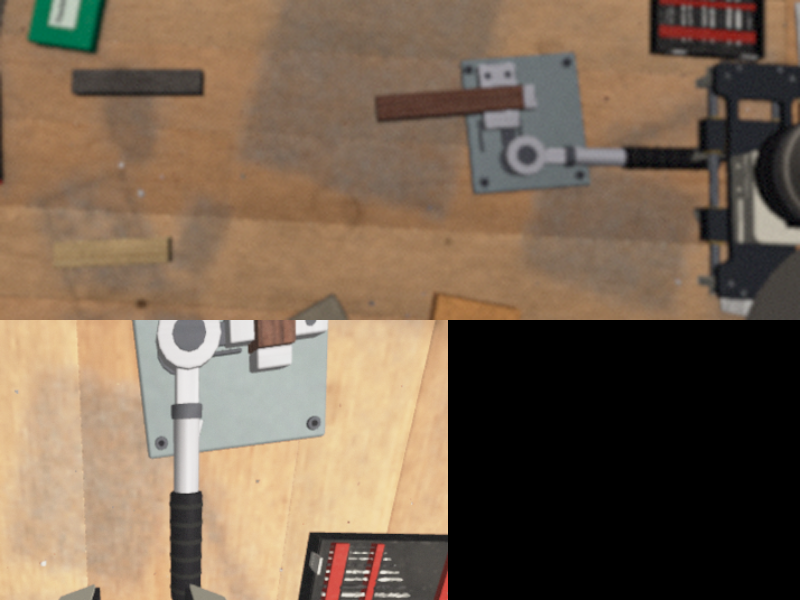

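The blank is held between both jaws with its end at the stop (crop 525,97). The handle is in line again and clear of the gripper, and the black and straw blanks are unmoved.

```bash
python3 -c "
from station import r
print(r.job_done())"
```

```text
the job is handed in; nothing more can be done
None
```

The reddish-brown blank is clamped in the fixture and the job is handed in, at about 21 s on the robot's clock; no verdict was reported.

**Placing the blank:** I lowered it onto the bed, where about 8 N showed contact. I then slid it along until it stopped dead at 13 N against the end stop, and let go.

**Tightening the clamp:** With the fingers straddling the wrench handle, I pushed it clockwise about 0.45 rad.
- The push force rose to about 15.6 N, then fell to about 13.6 N.
- I went on about 4 mm to confirm the click. The force fell again to about 11.5 N, a drop of about a quarter, well short of the hard stop.
- I then backed off until no force was left and lifted clear.

**Last checks:**
- The final pictures show the blank between both jaws with its end at the stop.
- The wrench is back in line, the other two blanks are where they were, and the gripper is touching nothing.
- The top camera and the wrist camera disagreed by about 2 to 3 mm. The blank also stopped about 1.5 mm short of the y position I calculated. I took that as calibration error, because the force showed firm contact with the stop.
- I did not test the clamp by pulling on the blank.

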